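# Fit the spice grinder's bayonet lid and hold it at the half-way mark

### The job

Test the spice grinder on the packing bench: take its orange lid off the white dish, set it fully home in the grinder's collar with the two lugs in the entry slots, then twist it clockwise (seen from above) against the spring until the grip bar points at the yellow half-way marks, well short of the lock click at the red marks. Hold it there: the program finishes with the gripper still gripping the lid at the half-way marks, because the spring turns it back if let go. Never force it on through the catches towards the click, and leave the mug, the spice jar and the bowl where they stand.

Things in the scene. Friction and masses are not known exactly. Their poses are not given: they have to be found in the camera images.
- lid_grip (a point): Orange lid, loose, 120 g, upright. Point in its grip bar, on the lid's axis, 48 mm above the lid's lowest face, 18 mm below the bar's top, 26 mm above the flange's top. z up, x along the bar, y across it. Bar 60 mm long (x), 16 mm thick (y: grip here), 44 mm high; flange below it 80 mm in diameter, 8 mm thick. Half a turn makes no difference.
- lid_foot (a point): Centre of the lid's lowest face, axes as lid_grip. From here up: white spigot 52 mm in diameter, 14 mm long to the flange, tapered at its foot, with two lugs on +x and -x in line with the bar (12 mm wide, 6 mm thick, reaching 36 mm from the axis).
- dish: Loose white rectangular dish on which the lid stands, 140 mm (x) by 200 mm (y), rim 19 mm high; origin at the centre of its underside, inner floor 6 mm above it.
- mouth (a point): Centre of the grinder's steel collar (92 mm in diameter) at its rim, 90 mm above the bench; the green grinder is fixed. z up. +x and -x point at the entry slots (16 mm wide, reaching 40 mm from the axis, white marks). Opening 55 mm in diameter. With the bar along x, either way round, the lid drops in till its flange rests on the rim: lid_grip then lies 34 mm above this point.
- half_mark (a point): One of the two yellow half-way marks, at the collar's outside, 50 mm from its axis and 5 mm below its rim; they stand 45 degrees clockwise, seen from above, of the white entry marks. The red lock marks stand 90 degrees clockwise of the white ones. Home, with its lugs below the 6 mm lip, the lid turns clockwise only.
- drive (a joint): Sprung drive in the grinder, turned by the lugs after 0.08 rad of play. Rad, 0 at rest, growing as the lid turns clockwise seen from above; 0.70 when the bar points at the yellow marks (lid turned 0.785 rad). Its spring turns it back (0.04 N m at 0, 0.11 N m at half-way). The lock's catches resist strongly from about 0.95; the lid clicks in at about 1.4.
- mug_mid (a point): Teal mug, 76 mm in diameter and 75 mm high, bystander; the point is on its axis half-way up.
- jar_mid (a point): Amber glass spice jar with a black cap, 48 mm in diameter and 85 mm high, bystander; the point is on its axis half-way up.
- bowl_mid (a point): Small olive sauce bowl, 80 mm in diameter and 35 mm high, bystander; the point is on its axis half-way up.
Things that resemble listed ones, but are neither listed nor needed, are in the scene too. Of the things that look like the part that bears mouth, take the one that is farthest to the robot's left at the start.

How it is judged:
By the outcome, as a careful person would: the job done as asked, in the order asked, and still so for the second after the job is handed in, while the arm keeps its last pose, push and grip.
It also fails if it takes over 43 s, if anything falls off the work surface, if the arm or the gripper's body presses on something with over 40 N, if the wrist force passes 120 N, or if a joint passes its speed limit or range.

### The arm

A 6-joint arm with a two-finger parallel gripper is mounted at the origin on the work surface. World frame = base frame: x ahead of the robot, y to its left, z up, the work surface at z = 0. Lengths are in m, angles in rad, forces in N, time in s.
With the tool pointing down it reaches from about 0.35 to 0.8 m from the base axis. Payload 7.3 kg.
Tool frame: the origin (TCP) lies between the finger pads; the fingertips stand 25 mm ahead of it and the grasp point (between the pads) lies 6 mm ahead of it (r.tip_extent is the distance from the TCP to the fingertips, in m); z points along the fingers, y is the line along which they close (so a half turn about z gives the same grasp; the last joint's range is limited). The gripper opens to 85 mm and grips with 20 to 120 N. Pads are 22 mm wide; open, the fingers measure 114 mm over their backs; the gripper's body (76 mm by 85 mm) begins 54 mm behind the grasp point. The pads swing forward as they close: fully open they stand 13 mm farther back than shut.
Start: joints at [-1.47, 0.342, 1.524, -0, 1.275, -0.146], TCP at [0.128, -0.509, 0.256] pointing down, gripper open.
Joint ranges: [-2.53, 2.53], [-0.77, 2.02], [0.04, 2.7], [-1, 4.14], [0.28, 2.66], [-3.11, 3.11]. Speed limits (rad/s): [2.57, 2.57, 3.14, 3.14, 3.14, 3.14].

### API

Orientations are given as a unit quaternion [x, y, z, w].
In Python, from workcell import r, command_gripper, optics gives the robot as it stands. The module is installed in compiled form; this text tells all that it offers. Calls block until the motion is done:
- r.reach(position, orientation): joint-space move of the TCP to a pose.
- r.move_straight(position, orientation=None, speed=0.15, max_force=None): straight line of the TCP; orientation=None keeps the orientation; speed is the mean speed in m/s. With max_force (N) it stops when the force on the tool has changed by that much, and returns True; else False.
- r.movej(angles): joint-space move.
- command_gripper(opening, force=None): finger opening in m; force is the grip in N (None keeps the last); returns when the fingers have stopped.
- r.hold(seconds).
- r.solve_ik(position, orientation): joint angles nearest the present ones, or None.
- r.read_state(): the state.
- optics.get_image(name): name is "side" or "top" or "wrist"; returns (picture, depth): 384x512x3 uint8, red, green, blue; 384x512 float32, m along the optical axis (not along the pixel's ray), 0 where there is no reading.
- optics.camera_model(name): a dict with "K" (3x3 intrinsics, pixels), "R" (3x3) and "t" (3): a world point X has camera coordinates R X + t; the wrist camera has in their place "tool_from_camera" (4x4, takes a point from camera to tool coordinates, whose origin is the TCP and whose axes are the flange's). Camera axes: x right, y down, z forward; pixel columns grow to the right and rows downward; lengths in m; the calibration is good to about 2 mm. A picture is of the moment at which its call begins: read the wrist's pose just before it. camera_model takes no time and is no camera call.
A pose or a line that the arm cannot do raises r.PlanningError and nothing moves.
- r.finish_job(): hands the job in; it is judged then, once.
The state is a dict: "time_s": time; "joint_positions": joint angles; "dq": joint speeds; "tau": joint torques, N m; "eef_pos": TCP position; "eef_rot": TCP orientation; "contact_force": force on the tool from outside, world axes, zero at the start; "torque": the same for the moment, N m; "grip_width": finger opening in m; "grip_force": force on a finger pad.
Only numpy, scipy, OpenCV 4.12 (cv2) and the standard library are available. Lean on these libraries where they do the work, as an engineer would, in place of code of your own. Each camera call takes 0.05 s, during which the arm holds its last target. There are 200 camera calls.

## Working session

There is one attempt and no reset: what is moved stays moved. The work goes in short steps, each a Python script; the robot and the scene stay as the last script left them, time stands still between calls to the robot, and variables do not carry over. Pictures are saved under pics/ and viewed, at most 10 in all, crops included, and the job is handed in when it is done.

```bash
mkdir -p pics; cat > h.py <<'E'
import numpy as np, cv2
from workcell import r, command_gripper, optics
from scipy.spatial.transform import Rotation as Ro
def cam(name):
    m=optics.camera_model(name); K=np.array(m["K"])
    if name=="wrist":
        s=r.read_state(); T=np.eye(4); T[:3,:3]=Ro.from_quat(s["eef_rot"]).as_matrix(); T[:3,3]=s["eef_pos"]
        T=T@np.array(m["tool_from_camera"]); return K,T[:3,:3],T[:3,3]
    R=np.array(m["R"]);t=np.array(m["t"]); return K,R.T,-R.T@t
def ray(c,uv,z):
    K,R,o=c; d=(R@np.linalg.inv(K)@np.c_[np.atleast_2d(uv),np.ones(len(np.atleast_2d(uv)))].T).T
    return o+d*((z-o[2])/d[:,2])[:,None]
def shot(name):
    c=cam(name); p,d=optics.get_image(name); return c,p,d
def cloud(c,d):
    K,R,o=c; v,u=np.mgrid[:d.shape[0],:d.shape[1]]
    P=np.stack([(u-K[0,2])/K[0,0]*d,(v-K[1,2])/K[1,1]*d,d],-1)
    return P@R.T+o
def save(p,n): cv2.imwrite("pics/"+n,cv2.cvtColor(p,cv2.COLOR_RGB2BGR))
def down(yaw): # tool z down, tool y (closing) at world angle yaw
    y=np.array([np.cos(yaw),np.sin(yaw),0]); z=np.array([0,0,-1.]); x=np.cross(y,z)
    return Ro.from_matrix(np.c_[x,y,z]).as_quat()
E
python3 - <<'E'
from h import *
for n in("top","side"):
    c,p,d=shot(n); save(p,n+"0.png"); np.savez(n+"0.npz",p=p,d=d); print(n,c)
s=r.read_state();print(s["eef_rot"],s["grip_width"],s["time_s"])
E
```

```text
top (array([[402.35120067,   0.        , 257.10105236],
       [  0.        , 402.35120067, 194.78559749],
       [  0.        ,   0.        ,   1.        ]]), array([[ 0.025779  , -0.98492272,  0.17106337],
       [-0.99965995, -0.02472638,  0.00828153],
       [-0.00392689, -0.17121869, -0.98522522]]), array([0.40914602, 0.01391995, 0.85499774]))
side (array([[390.53596739,   0.        , 249.44256563],
       [  0.        , 390.53596739, 179.78690819],
       [  0.        ,   0.        ,   1.        ]]), array([[-0.79575228, -0.31700462,  0.51602943],
       [-0.60522763,  0.4470082 , -0.6586981 ],
       [-0.02185905, -0.83647579, -0.54756775]]), array([0.12276591, 0.55430848, 0.56281425]))
[ 9.92397251e-01  1.23074144e-01  1.20032830e-05 -6.72366868e-04] 0.08527150536458757 0.1
```

View pics/top0.png

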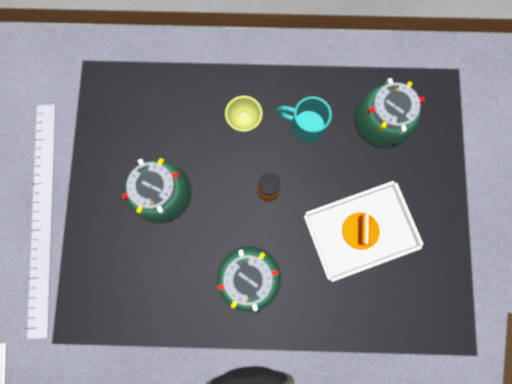

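View pics/side0.png

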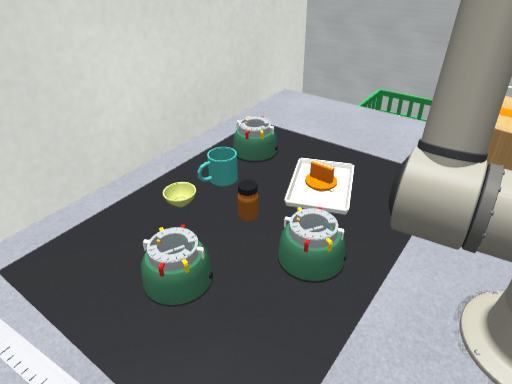

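Three grinders are visible in the top view, at (150,187), (249,279) and (397,104). World +y is image left, so the one meant is at (150,187). The lid is at (361,231) on the dish. I'll measure both and check an enlarged crop.

```bash
cat > m.py <<'E'
from h import *
def masks(p):
    h=cv2.cvtColor(p,cv2.COLOR_RGB2HSV).astype(int); H,S,V=h[...,0],h[...,1],h[...,2]
    return dict(white=(S<40)&(V>225),yellow=(abs(H-26)<5)&(S>170)&(V>150),red=((H<5)|(H>175))&(S>170)&(V>120),orange=(abs(H-15)<6)&(S>180)&(V>120))
def blobs(m,amin=8):
    n,l,s,c=cv2.connectedComponentsWithStats(m.astype(np.uint8)); return [(s[i,4],c[i]) for i in range(1,n) if s[i,4]>=amin]
E
python3 - <<'E'
from m import *
z=np.load("top0.npz");p,d=z["p"],z["d"];c=cam("top")
M=masks(p)
for k in("white","yellow","red"):
    for a,uv in blobs(M[k]):
        if 115<uv[0]<195 and 150<uv[1]<225: print(k,a,uv.round(1),ray(c,uv,.085)[0].round(4))
for n,uv in (("g",(150,187)),("g2",(249,279)),("g3",(397,104))): print(n,ray(c,uv,.09)[0].round(3))
P=cloud(c,d); o=M["orange"]; o[:, :290]=0
Q=P[o]; print("z hist",np.histogram(Q[:,2],bins=10))
sub=P[195:265,320:400].reshape(-1,3); b=sub[sub[:,2]>.06]; print("bar",len(b),b.mean(0),b[:,2].max(), cv2.minAreaRect((b[:,:2]*1000).astype(np.float32)))
f=Q[(Q[:,2]<.04)]; print("flange",np.median(f[:,2]),cv2.minEnclosingCircle((f[:,:2]*1000).astype(np.float32)))
g=P[150:225,115:195].reshape(-1,3); g=g[(g[:,2]>.08)]; print("collar",np.percentile(g[:,2],[10,50,90]),cv2.minEnclosingCircle((g[:,:2]*1000).astype(np.float32)))
a=cv2.resize(p[145:235,110:200],(540,540),interpolation=3);save(a,"crop_top.png")
E
```

```text
white 23 [140.6 162.1] [0.6025 0.2518 0.085 ]
white 24 [159.1 208.4] [0.5114 0.209  0.085 ]
yellow 21 [160.6 160.8] [0.6062 0.2125 0.085 ]
yellow 22 [138.8 209.8] [0.5076 0.2481 0.085 ]
red 18 [175.1 174.4] [0.5793 0.1822 0.085 ]
red 19 [124.6 195.9] [0.5342 0.2779 0.085 ]
g [0.552 0.228 0.09 ]
g2 [0.382 0.031 0.09 ]
g3 [ 0.734 -0.255  0.09 ]
z hist (array([479,   0,   0,   0,   0,   0,   0,   0,   0,   5]), array([0.02283287, 0.10604936, 0.18926584, 0.27248233, 0.35569882,
       0.4389153 , 0.52213179, 0.60534828, 0.68856476, 0.77178125,
       0.85499774]))
bar 309 [ 0.47673062 -0.17292795  0.14707016] 0.8549977370992656 ((438.6636047363281, -105.0064697265625), (56.586185455322266, 238.44725036621094), 27.28911590576172)
flange 0.02821483617250259 ((483.48394775390625, -192.8084716796875), 37.03681182861328)
collar [0.08597276 0.0893443  0.09144803] ((508.9993896484375, 133.75619506835938), 155.9854278564453)
```

View pics/crop_top.png

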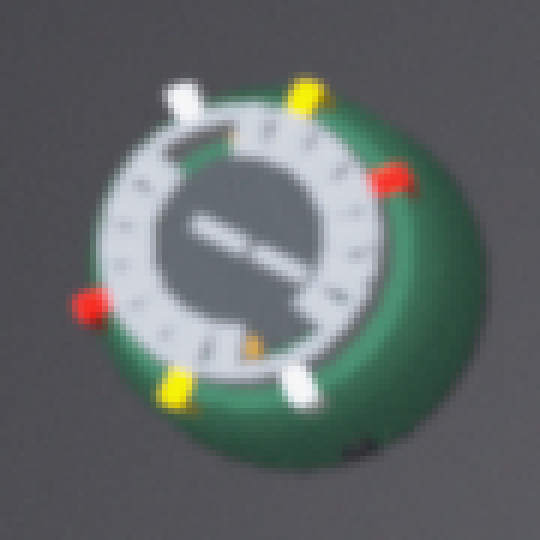

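Only the left grinder, at (150,187), fits. Its white marks are at (141,162) and (159,208), and the yellow ones stand 45° clockwise of them, as described. The fit gives mouth ≈ (0.557, 0.230) with its axis at 25°. Next I go above the lid for a close look.

```bash
python3 - <<'E'
from m import *
for yaw in (-1.57,1.57):
    for nm,pos,a in(("lid",(.4835,-.193,.06),0),("slot",(.557,.23,.13),np.radians(25.2)),("half",(.557,.23,.13),np.radians(-19.8))):
        q=r.solve_ik(pos,down(yaw+a)); print(yaw,nm,None if q is None else np.round(q,2))
r.reach([.4835,-.193,.25],down(-1.57))
c,p,d=shot("wrist"); save(p,"w1.png"); np.savez("w1.npz",p=p,d=d,R=c[1],o=c[2],K=c[0])
P=cloud(c,d); v=d>0
b=P[v&(abs(P[...,2]-.072)<.006)&(np.hypot(P[...,0]-.4835,P[...,1]+.193)<.06)]
print("bar",len(b),b.mean(0),cv2.minAreaRect((b[:,:2]*1000).astype(np.float32)))
f=P[masks(p)["orange"]&v&(abs(P[...,2]-.028)<.005)];print("fl",len(f),cv2.minEnclosingCircle((f[:,:2]*1000).astype(np.float32)),np.median(f[:,2]))
print(r.read_state()["time_s"],c[2])
E
```

```text
-1.57 lid [-0.53  0.58  1.77 -0.    0.8   1.04]
-1.57 slot [ 0.26  0.6   1.47 -0.    1.07  1.39]
-1.57 half [ 0.26  0.6   1.47 -0.    1.07  2.18]
1.57 lid [-0.53  0.58  1.77 -0.    0.8  -2.1 ]
1.57 slot [ 0.26  0.6   1.47 -0.    1.07 -1.75]
1.57 half [ 0.26  0.6   1.47 -0.    1.07 -0.96]
bar 773 [ 0.48455222 -0.19583261  0.07141296] ((483.5580749511719, -195.78208923339844), (15.9560546875, 59.04892349243164), 87.90316009521484)
fl 8 ((459.0075378417969, -187.4330596923828), 26.266929626464844) 0.02735070315775534
1.8833 [ 0.5515265  -0.19470685  0.36709513]
```

View pics/w1.png

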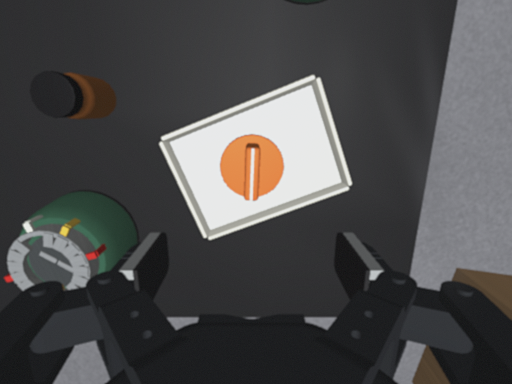

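The wrist view shows the bar's top at (252,172). It measures 16 × 59 mm at z = 71 mm, which matches the expected size and height. Its centre is (0.4836, -0.1958) and it lies at -2.1°. Next: grasp, lift, then look at the collar.

```bash
python3 - <<'E'
from m import *
x,y,a=.4836,-.1958,np.radians(-2.1); q=down(a-np.pi/2)
print(r.tip_extent)
r.reach([x,y,.13],q)
print(r.move_straight([x,y,.061],q,speed=.1,max_force=12), r.read_state()["eef_pos"])
command_gripper(.0,60); s=r.read_state(); print(s["grip_width"],s["grip_force"],s["contact_force"])
print(r.move_straight([x,y,.24],speed=.15)); s=r.read_state(); print(s["grip_width"],s["contact_force"])
q=down(np.radians(25.2)-np.pi/2)
r.reach([.505,.206,.24],q)
c,p,d=shot("wrist"); save(p,"w2.png"); np.savez("w2.npz",p=p,d=d,R=c[1],o=c[2],K=c[0]); M=masks(p)
for k in("white","yellow","red"):
    for A,uv in blobs(M[k],20): 
        X=ray(c,uv,.085)[0]
        if np.hypot(X[0]-.557,X[1]-.23)<.07: print(k,A,uv.round(1),X.round(4))
P=cloud(c,d); b=P[(d>0)&(abs(P[...,2]-.0895)<.003)&(np.hypot(P[...,0]-.557,P[...,1]-.23)<.07)]
print(len(b),np.median(b[:,2]),cv2.minEnclosingCircle((b[:,:2]*1000).astype(np.float32)))
s=r.read_state();print(s["time_s"],s["eef_pos"],s["grip_width"])
E
```

```text
0.025
False [ 0.48413962 -0.19607046  0.06177679]
0.015257753549521027 60.19201040267944 [-0.21853261 -0.35108441  1.31158348]
False
0.015284440176075645 [ 0.38541745 -0.35659749 -0.11124403]
white 123 [250.   63.6] [0.6027 0.2507 0.085 ]
red 46 [195.5 122.3] [0.5342 0.2758 0.085 ]
red 65 [304.8 122.2] [0.5781 0.182  0.085 ]
4124 0.08937062727000042 ((555.8079833984375, 228.1744842529297), 55.902976989746094)
6.7917 [0.50543124 0.20487251 0.23993417] 0.015375685835975962
```

View pics/w2.png

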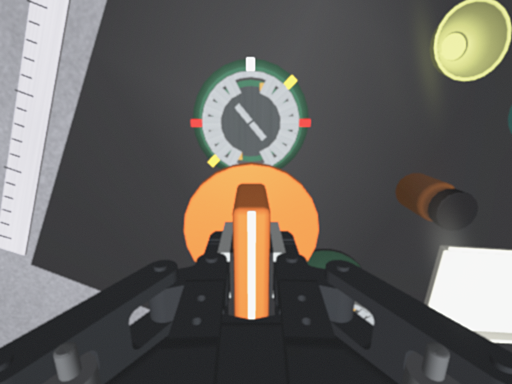

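The lid is held squarely, with the bar at (252,262), and the collar is visible ahead with its white mark at (250,64) and red marks at (195,122) and (305,122). I'll measure the lid's axis in the hand from the flange arc.

```bash
python3 - <<'E'
from m import *
from scipy.optimize import least_squares
z=np.load("w2.npz"); p,d=z["p"],z["d"]; c=(z["K"],z["R"],z["o"]); P=cloud(c,d)
e=np.array([0.50543124,0.20487251]); s=r.read_state(); print(s["eef_pos"],Ro.from_quat(s["eef_rot"]).as_matrix().round(4).tolist())
n,l,st,ce=cv2.connectedComponentsWithStats(masks(p)["orange"].astype(np.uint8)); m=l==1+np.argmax(st[1:,4])
zf=np.median(P[m&(d>0)][:,2]); f=m&(d>0)&(abs(P[...,2]-zf)<.0025); print("z flange",zf,"n",f.sum())
ct=max(cv2.findContours(f.astype(np.uint8),0,1)[0],key=len)[:,0]; 
ct=ct[(ct[:,1]<225)]
X=ray(c,ct,zf)[:,:2]
s=least_squares(lambda v:np.hypot(*(X-v[:2]).T)-v[2],[*e,.04],loss="soft_l1",f_scale=.0005); print("fit",s.x,np.abs(s.fun).mean())
off=s.x[:2]-e; u=np.array([.9056,.4242]); print("along bar",off@u,"across",off@[-u[1],u[0]])
# collar circle same way
g=(d>0)&(abs(P[...,2]-.0895)<.004)&(np.hypot(P[...,0]-.557,P[...,1]-.229)<.0475)&(P[...,2]>.085)
ct=cv2.convexHull(np.argwhere(g)[:,::-1].astype(np.int32))[:,0]; ct=ct[ct[:,1]<140]; X=ray(c,ct,.09)[:,:2]
s=least_squares(lambda v:np.hypot(*(X-v[:2]).T)-v[2],[.557,.229,.046],loss="soft_l1",f_scale=.0005); print("collar",s.x)
E
```

```text
[0.50543124 0.20487251 0.23993417] [[0.9056, 0.4242, 0.0], [0.4242, -0.9056, -0.0003], [-0.0001, 0.0003, -1.0]]
z flange 0.24880614114094862 n 172
fit [0.52494513 0.21287624 0.00875221] 0.000616258189554965
along bar 0.02106696295286792 across -0.001029613401914601
collar [0.55593746 0.22793384 0.04581231]
```

```bash
python3 - <<'E'
from m import *
from scipy.optimize import least_squares
z=np.load("w2.npz"); p,d=z["p"],z["d"]; c=(z["K"],z["R"],z["o"]); P=cloud(c,d); e=np.array([0.50543124,0.20487251])
print(p[195,215],p[180,250],d[195,215],P[195,215],P[195,285])
h=cv2.cvtColor(p,cv2.COLOR_RGB2HSV).astype(int); m=(abs(h[...,0]-14)<7)&(h[...,1]>120)&(h[...,2]>150)
m[:150]=0
ct=max(cv2.findContours(m.astype(np.uint8),0,1)[0],key=len)[:,0]
for zf in (.207,.209):
    k=ct[(ct[:,1]<235)&((abs(ct[:,0]-250)>45)|(ct[:,1]<190))]; X=ray(c,k,zf)[:,:2]
    s=least_squares(lambda v:np.hypot(*(X-v[:2]).T)-v[2],[*e,.04],loss="soft_l1",f_scale=.0005)
    off=s.x[:2]-e; u=np.array([.9056,.4242]); print(len(k),s.x,np.abs(s.fun).mean(),"along",off@u,"across",off@[-u[1],u[0]])
E
```

```text
[246 177  95] [246 180  97] 0.15677352 [0.51675587 0.23183826 0.20714266] [0.53336588 0.19625632 0.20701716]
201 [0.5059405  0.20456962 0.03907026] 0.00015048328979734435 along 0.00033269964786719885 across -0.0004903217521016452
201 [0.50675666 0.20495096 0.03854946] 0.00014847942264300227 along 0.001233579856841276 across -0.0004911938776857543
```

The lid's axis is within 0.6 mm of the TCP and the flange is at z = 0.207, so home should be at TCP z ≈ 0.131. I'll go above the collar, remove the tracking error and lower under a force guard.

```bash
python3 - <<'E'
from m import *
q=down(np.radians(25.1)-np.pi/2); T=np.array([.5558,.2290])
r.reach([*T,.20],q); r.move_straight([*T,.155],q,speed=.1); r.hold(.3)
e=r.read_state()["eef_pos"]; print(e)
T2=T+(T-np.array(e[:2]))
r.move_straight([*T2,.152],q,speed=.05); r.hold(.2); s=r.read_state(); print(s["eef_pos"],s["contact_force"])
h=r.move_straight([*T2,.129],q,speed=.03,max_force=10); s=r.read_state(); print(h,s["eef_pos"],s["contact_force"],s["torque"],s["time_s"],s["grip_width"])
E
```

```text
[0.55600357 0.22908599 0.15556135]
[0.55561154 0.2289236  0.15200008] [ 0.30162922  0.37020969 -1.96817837]
True [0.55536012 0.22892028 0.13113189] [-0.74215874 -0.8788674   4.7225297 ] [-0.14729756 -0.01634172 -0.03275368] 9.1833 0.01557618604726883
```

It stopped at z = 0.1311, which is fully home (it would have stopped at 0.145 if it had stuck on the rim). Now I twist clockwise in steps, watching the moment.

```bash
python3 - <<'E'
from m import *
command_gripper(0,80); s=r.read_state(); e=s["eef_pos"]; P=[e[0],e[1],.1308]
for k in (8,16,24,32,40,45):
    J=r.solve_ik(P,down(np.radians(25.1-k)-np.pi/2)); r.movej(J); s=r.read_state()
    R=Ro.from_quat(s["eef_rot"]).as_matrix(); b=np.degrees(np.arctan2(R[1,0],R[0,0]))
    print(k,"bar",round(b,2),np.round(s["eef_pos"],4),np.round(s["contact_force"],1),np.round(s["torque"],3),round(s["joint_positions"][5],3),round(s["time_s"],2))
    if abs(s["torque"][2])>.8: print("stop");break
r.hold(.3)
for n in("top","wrist","side"):
    c,p,d=shot(n); np.savez(n+"3.npz",p=p,d=d); 
    if n=="wrist": np.savez("w3.npz",p=p,d=d,R=c[1],o=c[2],K=c[0]); save(p,"w3.png")
    if n=="side": save(cv2.resize(p[200:320,110:240],(650,600),interpolation=3),"s3.png")
s=r.read_state();print(s["eef_pos"],s["grip_width"],s["grip_force"])
E
```

```text
8 bar 17.3 [0.5554 0.2292 0.1311] [-0.6  1.5  4.9] [ 0.067  0.177 -0.023] 1.532 9.66
16 bar 9.45 [0.5554 0.2292 0.1312] [-0.7  2.2  5.4] [ 0.199  0.128 -0.035] 1.669 9.92
24 bar 1.57 [0.5554 0.2293 0.1312] [-0.6  2.8  5.4] [ 0.244  0.068 -0.03 ] 1.807 10.18
32 bar -6.35 [0.5555 0.2294 0.1312] [-0.5  3.   5.7] [ 0.378  0.106 -0.001] 1.945 10.43
40 bar -14.28 [0.5556 0.2294 0.1312] [1.1 4.2 5.8] [0.423 0.027 0.014] 2.084 10.69
45 bar -19.29 [0.5557 0.2294 0.1312] [1.5 3.2 5.5] [ 0.514 -0.093  0.04 ] 2.171 10.94
[0.55566446 0.22941212 0.13118287] 0.015063667941060213 78.83337020874023
```

View pics/w3.png

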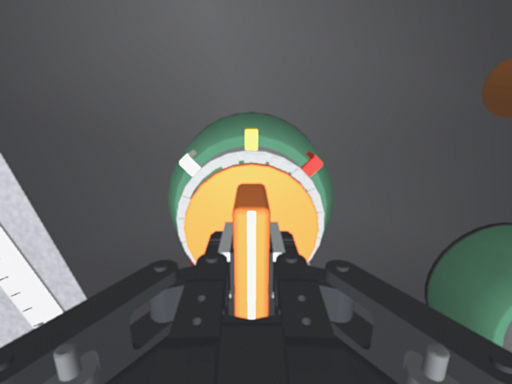

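View pics/s3.png

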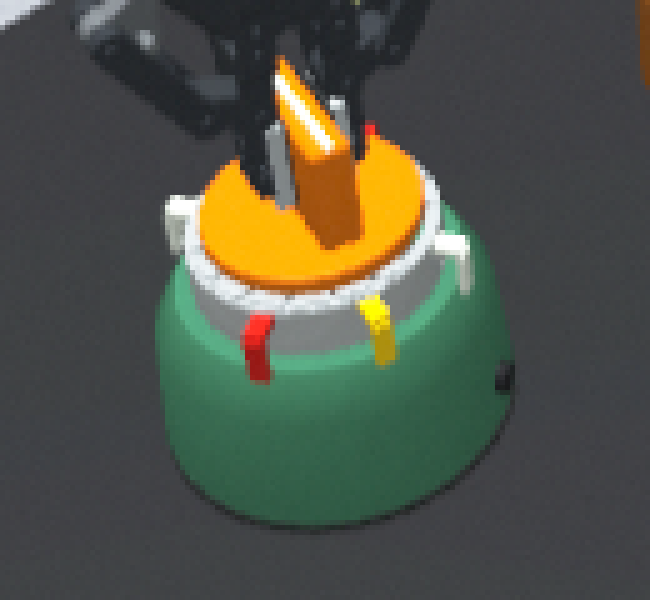

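In the wrist view the bar, at column 252, is in line with the yellow mark at (251,140). The side crop shows the flange flush on the collar and the bar pointing at the yellow mark. I'm handing in while still gripping.

```bash
python3 - <<'E'
from m import *
r.hold(.5); s=r.read_state(); R=Ro.from_quat(s["eef_rot"]).as_matrix(); print(np.degrees(np.arctan2(R[1,0],R[0,0])),s["time_s"],s["grip_force"])
print(r.finish_job())
E
```

```text
-19.262678343594686 11.8917 78.8337779045105
the job is handed in; nothing more can be done
None
```

The lid is home in the leftmost grinder, turned clockwise to within about 1° of the yellow half-way marks and still gripped at 79 N; I handed the job in at 11.9 s, well short of the click, and no result came back.

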